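Ease the cover of the weight case shut

ROBOT

A 6-joint arm with a two-finger parallel gripper is mounted at the origin on a cart in front of the work surface, level with it; the furniture and walls round the work are solid. World frame = base frame: x ahead of the robot, y to its left, z up, the work surface at z = 0. Lengths are in m, angles in rad, forces in N, time in s.
With the tool pointing down it reaches from about 0.425 to 0.95 m from the base axis. Payload 3.5 kg.
Tool frame: the origin (TCP) lies at the very end of the fingers, on their centre line; the grasp point (between the pads) lies 19 mm behind it; z points along the fingers, y is the line along which they close (so a half turn about z gives the same grasp; the last joint's range is limited). The gripper opens to 85 mm and grips with 20 to 120 N. Pads are 22 mm wide; open, the fingers measure 114 mm over their backs; the gripper's body (76 mm by 85 mm) begins 54 mm behind the grasp point. The pads swing forward as they close: fully open they stand 13 mm farther back than shut.
Start: joints at [-1.295, 0.286, 1.577, -0, 1.279, -0.15], TCP at [0.279, -0.615, 0.204] pointing down, gripper open.
Joint ranges: [-2.77, 2.77], [-0.9, 2.22], [0.21, 2.48], [-1.53, 4.67], [0.24, 2.81], [-2.84, 2.84]. Speed limits (rad/s): [2.79, 2.79, 3.14, 3.14, 3.14, 3.14].

INTERFACE

Orientations are given as a unit quaternion [x, y, z, w].
In Python, from cell import status, cams, ticket gives the robot as it stands. The module is installed in compiled form; this text tells all that it offers.
- The arm moves only by the shell command python3 -m pendant 'ROWS' [FORCE]. ROWS is JSON, a list that holds one entry, the list of rows, each a list of 7 numbers: the opening, from -1 (shut) to 1 (fully open), so that 0 is half open, then the shift along the tool's x, y, z as a fraction of full scale, then the turn, a rotation vector about the tool's x, y, z as a fraction of full scale. In form: [[[jaw, x, y, z, ax, ay, az], ...]]. A call has 1 to 20 rows; each row is the pose to reach, as a shift and turn from the pose commanded when the call began, along the tool's axes at that moment; what a row does not reach only later rows make up. Full scale, the value 1, is 0.5 m for a shift and 90 degrees for a turn. A row lasts 1/10 s, in which the tool goes at most 50 mm and 8.59 degrees, less where a joint would pass 70% of its speed; a pose out of reach is approached as far as the arm can. A call with a number of a shift or a turn outside -1 to 1 is refused whole. A call with a gripper value outside its range is refused whole. The fingers move at their own pace and stop on an object; FORCE is the grip in N (left out, the last holds). Time passes only in rows, so rows that repeat a pose let the fingers close. It gives the time, the measured TCP pose, the force, the opening and the grip force at its end, in the units of the state.
- status.observe(): the state, without advancing time (a new reading comes with each control period).
- cams.capture(name): name is "scene" or "top" or "wrist"; returns the picture (480x640x3 uint8, red, green, blue); there is no depth.
- cams.camera_params(name): a dict with "camera_matrix" (3x3 intrinsics, pixels), "view" (4x4, takes a point from world to camera coordinates). Camera axes: x right, y down, z forward; pixel columns grow to the right and rows downward; lengths in m; the calibration is good to about 2 mm. The wrist camera is an equidistant fisheye: a pixel r from the principal point sees the ray r / f radians off the axis. A picture is of the moment at which its call begins: read the wrist's pose just before it. camera_params takes no time and is no camera call; for the wrist camera it gives the pose at the moment of the call.
- ticket.finish_job(): hands the job in; it is judged then, once.
The state is a dict: "time": time; "joints": joint angles; "joint_velocities": joint speeds; "effort": joint torques, N m; "ee_pos": TCP position; "ee_rot": TCP orientation; "force": force on the tool from outside, world axes, zero at the start; "torque": the same for the moment, N m; "gripper_width": finger opening in m; "grasp_force": force on a finger pad.
Only numpy, scipy, OpenCV 4.12 (cv2) and the standard library are available. Lean on these libraries where they do the work, as an engineer would, in place of code of your own. Each camera call takes 0.05 s, during which the arm holds its last target. There are 200 camera calls.

TASK

The calibration weights are back in their case: shut its hinged cover without a bump. Push the open cover forward from behind with a fingertip until it overbalances, get the finger round to the front in time to catch the falling cover while it is still well open, and let it down slowly on the finger, with no drop, until it is fully shut; then take the hand away. Nothing is gripped or lifted, and the weights and the jar and vials beside the case stay as they are.

Things in the scene. Friction and masses are not known exactly. Their poses are not given: they have to be found in the camera images.
- case: fixed low black base of a weight case, 150 mm deep (x) x 136 wide (y), top face at 22 mm; origin on the worktop under its centre; its x axis points to the hinge side, mostly to the robot's right, z up; its front looks to the robot's left. The cover is hinged along its rear edge
- hinge_mid (a point): middle of the hinge line, in the case frame at x +62 mm, z 24 mm; fixed; the hinge line runs along case y
- cover (a joint): angle of the grey cover, rad: 0 = fully shut, grows as its front edge rises; stop at 1.62; starts at 1.5 to 1.62, sinking back on the stop. Balances at 1.02: above, it sinks back open; below, it falls shut ever faster against a damped hinge (0.58 N m s/rad): from 0.95 some 5 s, from 0.85 some 3.5 s, arriving at 0.4 to 0.55 rad/s, which is too hard
- cover_top (a point): centre of the cover's outer top face; turns with it. Cover: hollow hood open underneath, 0.36 to 0.48 kg, 122 mm deep, 120 wide, 60 high, walls 3 mm. Shut, this point is 61 mm in front of the hinge line and 60 above it, the front face 122 mm in front of it. Wide open, the hollow faces the case's front (-x). The damper resists pushing too: about 4 N at the lip edge per rad/s
- lip_edge (a point): middle of the free edge of the cover's lip: flat, 7 mm thick, 50 mm wide (case y), standing 30 mm out of the front face, flush with the top. Shut: 152 mm in front of the hinge line, 56.5 above it (mid thickness). At angle a: 152 cos a - 56.5 sin a in front, 152 sin a + 56.5 cos a above. Wide open, the lip points up, with free air behind it
- weight_200: largest of three bright steel knob weights standing in a row on the case base under the cover, 30 dia x 45 mm; loose; origin at the centre of its underside, z up its axis
- weight_100: middle steel knob weight in the case, 24 dia x 37 mm; loose; origin at the centre of its underside, z up its axis
- weight_50: smallest steel knob weight in the case, 19 dia x 29 mm; loose; origin at the centre of its underside, z up its axis
- vial_1: bystander: white vial with a blue ribbed cap, 22 dia x 46 mm, on the worktop beyond the case (its +y side); loose; origin at the centre of its underside, z up its axis
- vial_3: bystander: all-white vial, 22 dia x 52 mm, on the worktop beyond the case, nearer its hinge; loose; origin at the centre of its underside, z up its axis
- paste_jar_2: bystander: white jar with a blue-green lid, 52 dia x 55 mm, on the worktop off the case's front corner, beyond it; loose; origin at the centre of its underside, z up its axis

How it is judged:
On the way, in this order (a step that is already met when the one before it is completed fails the run):
1. the cover has been pushed past its balance (below 0.98 rad) (value of joint cover below 0.98 rad).
2. the cover rests on the fingers and sinks slowly (under 0.3 rad/s) while 0.15 to 0.5 rad open, for 0.3 s (value of joint cover between 0.15 and 0.5 rad and velocity of joint cover above -0.3 rad/s and contact force between the fingers and cover above 0.3 N), for 0.3 s.
At the end, for the whole second after the job is handed in: the cover is shut to within 0.03 rad and at rest; all three weights, the jar and both vials stand upright (within 0.15 rad) and within 10 mm of where they stood (value of joint cover below 0.03 rad and velocity of joint cover between -0.02 and 0.02 rad/s and angle between each of weight_200, weight_100, weight_50, vial_1, vial_3, paste_jar_2's own z axis and vertical below 0.15 rad and distance of each of weight_200, weight_100, weight_50, vial_1, vial_3, paste_jar_2 from where it was at the start of the episode below 0.01 m); the robot touches nothing.
It fails at once if the cover drops or is driven shut: faster than 0.32 rad/s (about 50 mm/s at the lip) below 0.3 rad (value of joint cover below 0.3 rad and velocity of joint cover below -0.32 rad/s).
It fails at once if the cover is gripped or pressed with more than 18 N (contact force between the fingers and cover above 18 N).
It fails at once if a weight, the jar or a vial is shifted more than 10 mm, tipped or lifted (distance of any of weight_200, weight_100, weight_50, vial_1, vial_3, paste_jar_2 from where it was at the start of the episode above 0.01 m or angle between any of weight_200, weight_100, weight_50, vial_1, vial_3, paste_jar_2's own z axis and vertical above 0.3 rad).
It also fails if it takes over 51 s, if anything falls off the work surface, if the arm or the gripper's body presses on something with over 40 N, if the wrist force passes 120 N, or if a joint passes its speed limit or range.

## Working session

There is one attempt and no reset: what is moved stays moved. The work goes in short steps, Python scripts to look and compute and a shell command to move; the robot and the scene stay as the last step left them, time stands still between calls to the robot, and variables do not carry over. Pictures are saved under pics/ and viewed, at most 10 in all, crops included, and the job is handed in when it is done.

```bash
mkdir -p pics
python3 - <<'E'
from cell import status,cams
import cv2,numpy as np
s=status.observe();print({k:np.round(v,3).tolist() for k,v in s.items()})
for n in("scene","top"):
    cv2.imwrite(f"pics/{n}0.png",cams.capture(n)[:,:,::-1]);p=cams.camera_params(n);print(n,np.round(p["camera_matrix"],1).tolist(),np.round(p["view"],4).tolist())
E
```

```text
{'time': 0.0, 'joints': [-1.295, 0.287, 1.578, 0.0, 1.279, -0.15], 'joint_velocities': [-0.001, 0.0, 0.0, 0.002, 0.001, 0.002], 'effort': [-0.0, -40.598, -29.263, -0.0, 0.006, 0.0], 'ee_pos': [0.279, -0.614, 0.203], 'ee_rot': [0.977, 0.211, -0.0, -0.001], 'force': [0.349, -0.504, 0.378], 'torque': [0.061, -0.021, 0.01], 'grasp_force': 0.0, 'gripper_width': 0.085}
scene [[571.0, 0.0, 324.4], [0.0, 571.0, 237.0], [0.0, 0.0, 1.0]] [[-0.8099, -0.5865, -0.0019, 0.6701], [-0.4545, 0.6297, -0.6301, 0.1452], [0.3708, -0.5094, -0.7765, 0.8384], [0.0, 0.0, 0.0, 1.0]]
top [[438.7, 0.0, 308.9], [0.0, 438.7, 241.9], [0.0, 0.0, 1.0]] [[0.0239, -0.9995, 0.0199, 0.2581], [-0.9955, -0.0257, -0.0917, 0.613], [0.0922, -0.0176, -0.9956, 0.8968], [0.0, 0.0, 0.0, 1.0]]
```

View pics/scene0.png

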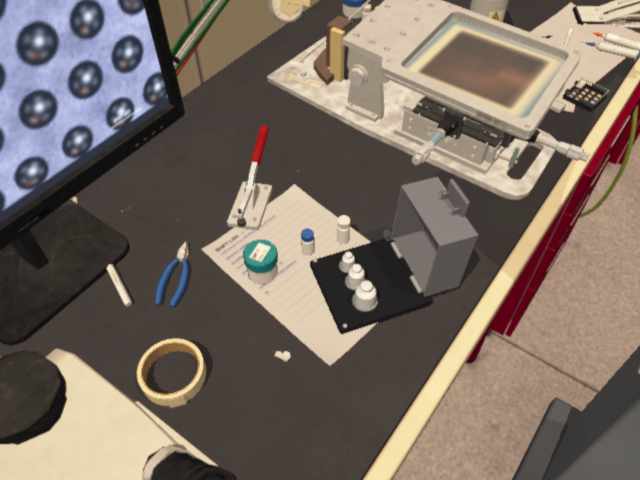

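View pics/top0.png

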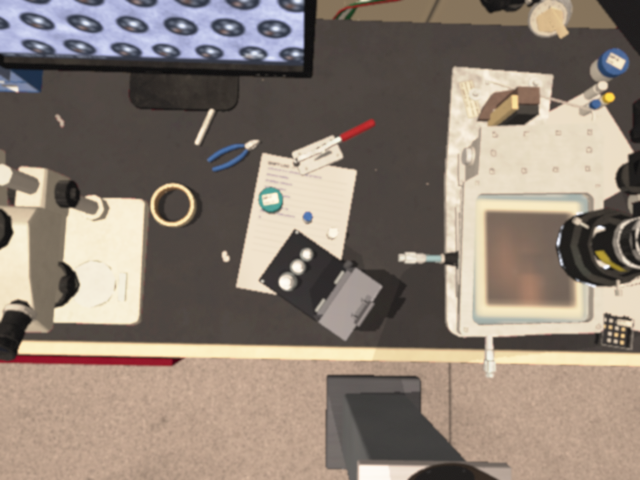

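The scene view shows the black base around (370,285) with the open grey cover at (432,235). The lip is near (457,195). In the top view the base's left corner is at (262,277) and its top corner at (297,232), with the cover around (348,300). I'll enlarge both views to pick points.

Run:
```python
import cv2,numpy as np
a=cv2.imread("pics/scene0.png")[170:340,300:485];b=cv2.imread("pics/top0.png")[222:347,252:392]
a=cv2.resize(a,(400,368),interpolation=cv2.INTER_CUBIC);b=cv2.resize(b,(400,357),interpolation=cv2.INTER_CUBIC)
a=cv2.convertScaleAbs(a,alpha=1.5,beta=15);b=cv2.convertScaleAbs(b,alpha=1.5,beta=15)
c=np.zeros((368,800,3),np.uint8);c[:,:400]=a;c[:357,400:]=b;cv2.imwrite("pics/z0.png",c)
```

```text
(no output)
```

View pics/z0.png

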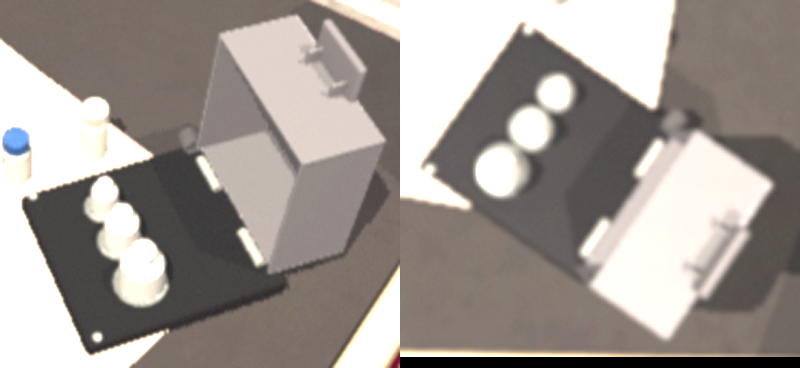

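```bash
cat > h.py <<'E'
import numpy as np
from cell import cams
def ray(n,px):
    p=cams.camera_params(n);K=p["camera_matrix"];V=np.array(p["view"]);R=V[:3,:3];o=-R.T@V[:3,3]
    d=R.T@np.linalg.inv(K)@np.array([px[0],px[1],1.]);return o,d/np.linalg.norm(d)
def plane(n,px,z):
    o,d=ray(n,px);return o+d*(z-o[2])/d[2]
def tri(a,b):
    (o,d),(p,e)=ray("scene",a),ray("top",b)
    t=np.linalg.lstsq(np.c_[d,-e],p-o,rcond=None)[0];q,r=o+t[0]*d,p+t[1]*e
    return (q+r)/2,np.linalg.norm(q-r)
S=lambda x,y:(300+x/2.162,170+y/2.165)
T=lambda x,y:(252+x/2.857,222+y/2.857)
E
python3 - <<'E'
from h import *
np.set_printoptions(precision=4,suppress=True)
sc=[plane("scene",S(*p),.022) for p in[(25,200),(92,345),(287,282)]]
tp=[plane("top",T(*p),.022) for p in[(127,27),(25,168),(190,283),(265,108)]]
for x in sc+tp: print(x)
for q in (sc,tp): print([np.linalg.norm(q[i+1]-q[i]) for i in range(len(q)-1)])
print("lip",tri(S(324,20),T(346,230)),tri(S(363,76),T(304,296)))
print("coverfront corners",tri(S(220,36),T(295,130)),tri(S(383,138),T(268,340)),tri(S(302,165),T(195,287)),tri(S(297,16),T(372,186)))
for n,f,pts in(("scene",S,[(17,145),(95,102)]),("top",T,[])): 
  for p in pts: print(plane(n,f(*p),.046))
for p in[(270,200),(308,217),(333,233)]: print(plane("top",p,.055))
E
```

```text
[0.6287 0.3086 0.022 ]
[0.5209 0.3785 0.022 ]
[0.44  0.259 0.022]
[0.6283 0.3    0.022 ]
[0.5227 0.3718 0.022 ]
[0.4423 0.2493 0.022 ]
[0.5709 0.1968 0.022 ]
[np.float64(0.12847241851104607), np.float64(0.1443243302963918)]
[np.float64(0.12775344819967394), np.float64(0.1465193710668148), np.float64(0.13894611253853195)]
lip (array([0.49  , 0.1605, 0.1671]), np.float64(0.001982147661211523)) (array([0.4485, 0.185 , 0.1614]), np.float64(0.0013062123986627954))
coverfront corners (array([0.5506, 0.1888, 0.1394]), np.float64(0.0008757627098961697)) (array([0.4191, 0.2048, 0.1398]), np.float64(0.0025590464442137523)) (array([0.4509, 0.2516, 0.1367]), np.float64(0.002611699754315449)) (array([0.517 , 0.1391, 0.1376]), np.float64(0.001569092285305714))
[0.6521 0.2861 0.046 ]
[0.6297 0.2188 0.046 ]
[0.6879 0.3555 0.055 ]
[0.6549 0.2768 0.055 ]
[0.6233 0.225  0.055 ]
```

```bash
cat >> h.py <<'E'
from scipy.spatial.transform import Rotation as Ro
H=np.array([.4994,.2255,.024]);F=np.array([.554,.833,0]);Y=np.array([.833,-.554,0]);Z=np.array([0,0,1.])
def W(f,y,z): return H*[1,1,0]+f*F+y*Y+z*Z      # f=mm in front of hinge, z above worktop
def Rt(deg): # tool x=front, tilted by deg so that fingers point back
    return Ro.from_matrix(np.c_[F,Y,-Z]/np.linalg.norm(F))*Ro.from_rotvec([0,-np.radians(deg),0])
def go(P,R,p0,R0):
    return np.r_[R0.inv().apply(P-p0)/.5,(R0.inv()*R).as_rotvec()/(np.pi/2)].round(3).tolist()
def now():
    from cell import status
    s=status.observe();return s,np.array(s["ee_pos"]),Ro.from_quat(s["ee_rot"])
def rep():
    s,p,R=now();d=p-H;z=R.as_matrix()[:,2]
    print("t",round(s["time"],2),"p",p.round(4),"f,y,z",(d@F).round(4),(d@Y).round(4),p[2].round(4),"tilt",np.degrees(np.arctan2(-z@F,-z[2])).round(1),"F",np.dot(s["force"],F).round(2),np.round(s["force"],2),"w",round(s["gripper_width"],3),"j",np.round(s["joints"],2))
E
python3 -m pendant '[[[-1,0,0,-0.39,0,0,0],[-1,0,0,-0.39,0,0,0],[-1,0,0,-0.39,0,0,0],[-1,0.654,-0.616,-0.39,0,0,-0.357],[-1,0.654,-0.616,-0.39,0,0,-0.357],[-1,0.654,-0.616,-0.39,0,0,-0.357],[-1,0.654,-0.616,-0.39,0,0,-0.357],[-1,0.654,-0.616,-0.39,0,0,-0.357],[-1,0.654,-0.616,-0.39,0,0,-0.357],[-1,0.654,-0.616,-0.39,0,0,-0.357],[-1,0.654,-0.616,-0.39,0,0,-0.357],[-1,0.654,-0.616,-0.39,0,0,-0.357],[-1,0.654,-0.616,-0.39,0,0,-0.357],[-1,0.654,-0.616,-0.39,0,0,-0.357]]]'
python3 - <<'E'
from h import *
rep();s,p,R=now()
print(go(W(.15,0,.38),Rt(45),p,R)); print(go(W(-.02,-.0,.38),Rt(0),p,R))
E
```

```text
time: 1.5
ee_pos: [0.4496, -0.1981, 0.3989]
ee_rot: [0.88, 0.475, -0.0, 0.0]
force: [1.2, -0.4, -0.3]
gripper_width: -0.0001
grasp_force: 0.0
t 1.5 p [ 0.4496 -0.1981  0.3989] f,y,z -0.3804 0.1932 0.3989 tilt 0.0 F 0.35 [ 1.17 -0.36 -0.3 ] w -0.0 j [-0.62 -0.21  1.74 -0.    1.61 -0.04]
[1.063, -0.38, 0.037, 0.001, -0.5, 0.003]
[0.723, -0.382, 0.037, 0.0, 0.0, 0.004]
```

```bash
python3 -m pendant '[[[-1,0.723,-0.382,0.037,0,0,0.004],[-1,0.723,-0.382,0.037,0,0,0.004],[-1,0.723,-0.382,0.037,0,0,0.004],[-1,0.723,-0.382,0.037,0,0,0.004],[-1,0.723,-0.382,0.037,0,0,0.004],[-1,0.723,-0.382,0.037,0,0,0.004],[-1,0.723,-0.382,0.037,0,0,0.004],[-1,0.723,-0.382,0.037,0,0,0.004],[-1,0.723,-0.382,0.037,0,0,0.004],[-1,0.723,-0.382,0.037,0,0,0.004]]]' >/dev/null
python3 - <<'E'
from h import *
import cv2
rep();p=cams.camera_params("wrist");np.save("wp.npy",p["view"]);np.save("wk.npy",p["camera_matrix"]);print(np.round(p["camera_matrix"],1).tolist())
cv2.imwrite("pics/w1.png",cams.capture("wrist")[:,:,::-1])
E
```

```text
t 2.5 p [0.4898 0.2076 0.3792] f,y,z -0.0202 0.0019 0.3792 tilt 0.1 F -1.03 [-0.28 -1.05  0.63] w 0.0 j [ 0.21 -0.11  1.69 -0.    1.57  0.8 ]
[[371.6, 0.0, 316.0], [0.0, 371.6, 239.8], [0.0, 0.0, 1.0]]
```

View pics/w1.png

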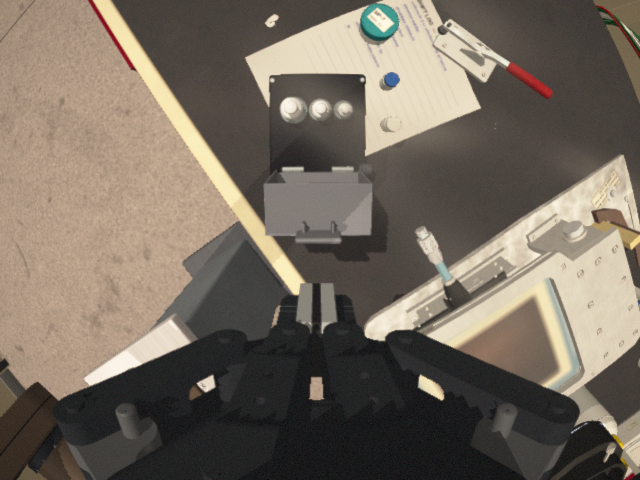

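The wrist view shows the base's front corners at (270,74) and (366,74). The hood's upper edge runs (266,184)–(373,182) and the lip (297,238)–(341,238). The case is square with the tool.

Run:
```python
from h import *
V=np.load("wp.npy");K=np.load("wk.npy")
def wr(px,z):
    u=(np.array(px)-K[:2,2])/K[0,0];r=np.hypot(*u);d=np.r_[u/r*np.sin(r),np.cos(r)]
    R=V[:3,:3];o=-R.T@V[:3,3];d=R.T@d;return o+d*(z-o[2])/d[2]
for n,px,z in[("FL",(270,75),.022),("FR",(366,75),.022),("hoodL",(266,184),.146),("hoodR",(373,182),.146),("hoodrearL",(266,236),.148),("hoodrearR",(371,236),.148),("lipL",(297,238),.178),("lipR",(341,238),.178),("jar",(379,21),.055),("v1",(391,80),.046),("v3",(391,124),.052)]:
    q=wr(px,z);d=q-H;print(n,q.round(4),"f,y",(d@F).round(4),(d@Y).round(4))
```

```text
FL [0.5255 0.377  0.022 ] f,y 0.1406 -0.0622
FR [0.6372 0.3022 0.022 ] f,y 0.1402 0.0723
hoodL [0.4547 0.2539 0.146 ] f,y -0.0011 -0.0529
hoodR [0.5533 0.1906 0.146 ] f,y 0.0008 0.0643
hoodrearL [0.421  0.2062 0.148 ] f,y -0.0595 -0.0546
hoodrearR [0.519  0.1405 0.148 ] f,y -0.06 0.0635
lipL [0.4546 0.1907 0.178 ] f,y -0.0538 -0.018
lipR [0.4925 0.1653 0.178 ] f,y -0.054 0.0276
jar [0.689  0.3544 0.055 ] f,y 0.2124 0.0865
v1 [0.6575 0.277  0.046 ] f,y 0.1305 0.1032
v3 [0.6226 0.2266 0.052 ] f,y 0.0692 0.102
```

```bash
sed -i 's/^H=np.array(\[.4994,.2255,.024\])/H=np.array([.5047,.2244,.024])/' h.py
python3 - <<'E'
from h import *
s,p,R=now();print(go(W(.20,0,.33),Rt(50),p,R))
E
```

```text
[0.446, 0.003, 0.098, -0.002, -0.554, -0.002]
```

```bash
python3 -m pendant '[[[-1,0.446,0.003,0.098,0,-0.554,0],[-1,0.446,0.003,0.098,0,-0.554,0],[-1,0.446,0.003,0.098,0,-0.554,0],[-1,0.446,0.003,0.098,0,-0.554,0],[-1,0.446,0.003,0.098,0,-0.554,0],[-1,0.446,0.003,0.098,0,-0.554,0],[-1,0.446,0.003,0.098,0,-0.554,0],[-1,0.446,0.003,0.098,0,-0.554,0],[-1,0.446,0.003,0.098,0,-0.554,0]]]' >/dev/null
python3 - <<'E'
from h import *
rep();s,p,R=now();print(go(W(.17,0,.15),Rt(50),p,R))
print(go(W(-.11,0,.30),Rt(0),p,R))
E
```

```text
t 3.45 p [0.6156 0.3899 0.3373] f,y,z 0.1993 0.0007 0.3373 tilt 49.4 F 0.43 [0.37 0.28 0.56] w -0.0 j [ 0.55  0.9   0.64 -0.47  2.36  0.93]
[0.246, -0.002, 0.288, -0.002, -0.007, -0.004]
[-0.346, 0.003, 0.518, 0.0, 0.549, -0.005]
```

```bash
python3 -m pendant '[[[-1,0.246,-0.002,0.288,0,-0.007,0],[-1,0.246,-0.002,0.288,0,-0.007,0],[-1,0.246,-0.002,0.288,0,-0.007,0],[-1,0.246,-0.002,0.288,0,-0.007,0],[-1,0.246,-0.002,0.288,0,-0.007,0]]]' >/dev/null
python3 - <<'E'
from h import *
rep();s,p,R=now();print(go(W(.165,0,.08),Rt(50),p,R))
print(go(W(.17,0,.32),Rt(50),p,R))
E
```

```text
t 3.95 p [0.595  0.3644 0.1433] f,y,z 0.1666 -0.0023 0.1433 tilt 50.7 F -1.05 [-0.93 -0.64 -0.65] w -0.0 j [ 0.54  0.92  0.96 -0.38  2.07  1.09]
[0.096, 0.005, 0.082, -0.004, 0.008, -0.001]
[-0.269, 0.003, -0.229, -0.004, 0.008, -0.001]
```

Run:
```python
from h import *
s,p,R=now();print(go(W(-.11,0,.30),Rt(0),p,R))
print(go(W(-.11,0,.167),Rt(0),p,R))
```

```text
[-0.593, 0.007, 0.229, -0.003, 0.563, -0.003]
[-0.387, 0.008, 0.398, -0.003, 0.563, -0.003]
```

```bash
python3 -m pendant '[[[-1,-0.269,0.003,-0.229,0,0,0],[-1,-0.269,0.003,-0.229,0,0,0],[-1,-0.269,0.003,-0.229,0,0,0],[-1,-0.593,0.007,0.229,0,0.563,0],[-1,-0.593,0.007,0.229,0,0.563,0],[-1,-0.593,0.007,0.229,0,0.563,0],[-1,-0.593,0.007,0.229,0,0.563,0],[-1,-0.593,0.007,0.229,0,0.563,0],[-1,-0.593,0.007,0.229,0,0.563,0],[-1,-0.593,0.007,0.229,0,0.563,0],[-1,-0.593,0.007,0.229,0,0.563,0],[-1,-0.387,0.008,0.398,0,0.563,0],[-1,-0.387,0.008,0.398,0,0.563,0],[-1,-0.387,0.008,0.398,0,0.563,0],[-1,-0.387,0.008,0.398,0,0.563,0]]]' >/dev/null
python3 - <<'E'
from h import *
rep();s,p,R=now()
import cv2;cv2.imwrite("pics/s2.png",cams.capture("scene")[130:330,270:520,::-1].repeat(3,0).repeat(3,1))
rep();print(go(W(-.09,0,.167),Rt(0),p,R))
E
```

```text
t 5.45 p [0.4443 0.1359 0.1644] f,y,z -0.1071 -0.0013 0.1644 tilt 0.1 F 0.02 [ 0.49 -0.3  -0.7 ] w 0.0 j [ 0.08 -0.15  2.11  0.    1.19  0.66]
t 5.5 p [0.4465 0.1361 0.1676] f,y,z -0.1058 0.0004 0.1676 tilt -0.1 F 0.31 [-0.22  0.52  0.11] w -0.0 j [ 0.08 -0.15  2.11  0.    1.19  0.66]
[0.034, 0.002, -0.005, -0.004, 0.001, -0.001]
```

View pics/s2.png

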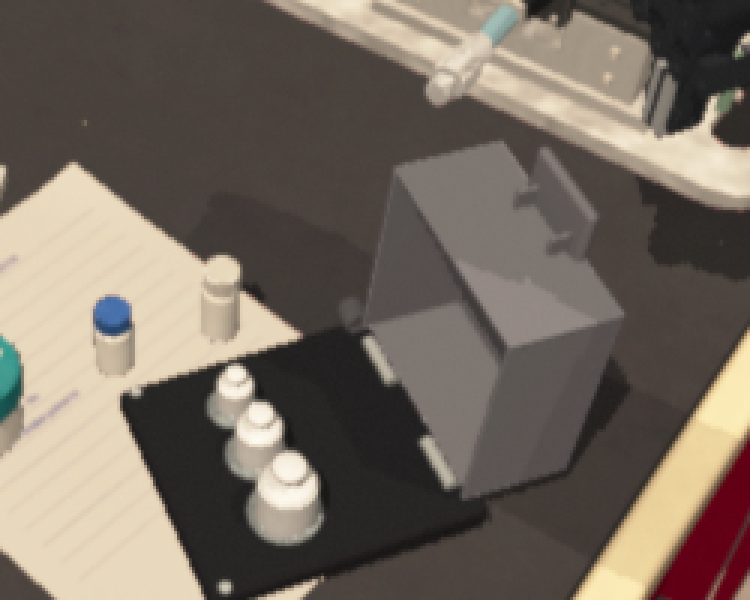

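```bash
python3 -m pendant '[[[-1,0.02,0,0,0,0,0],[-1,0.035,0,0,0,0,0],[-1,0.045,0,0,0,0,0],[-1,0.055,0,0,0,0,0],[-1,0.065,0,0,0,0,0],[-1,0.075,0,0,0,0,0],[-1,0.085,0,0,0,0,0],[-1,0.095,0,0,0,0,0],[-1,0.105,0,0,0,0,0],[-1,0.115,0,0,0,0,0],[-1,0.12,0,0,0,0,0],[-1,0.12,0,0,0,0,0]]]'
python3 - <<'E'
from h import *
import cv2
cv2.imwrite("pics/s3.png",cams.capture("scene")[130:330,270:520,::-1].repeat(3,0).repeat(3,1))
rep()
E
```

```text
time: 6.7
ee_pos: [0.4798, 0.1852, 0.1675]
ee_rot: [0.882, 0.471, 0.001, -0.001]
force: [-0.4, -0.4, -0.0]
gripper_width: 0.0003
grasp_force: 0.0
t 6.75 p [0.4796 0.185  0.1675] f,y,z -0.0467 0.0009 0.1675 tilt -0.2 F 0.0 [-0.38  0.25 -0.71] w 0.0 j [ 0.17 -0.04  2.    0.    1.17  0.76]
```

View pics/s3.png

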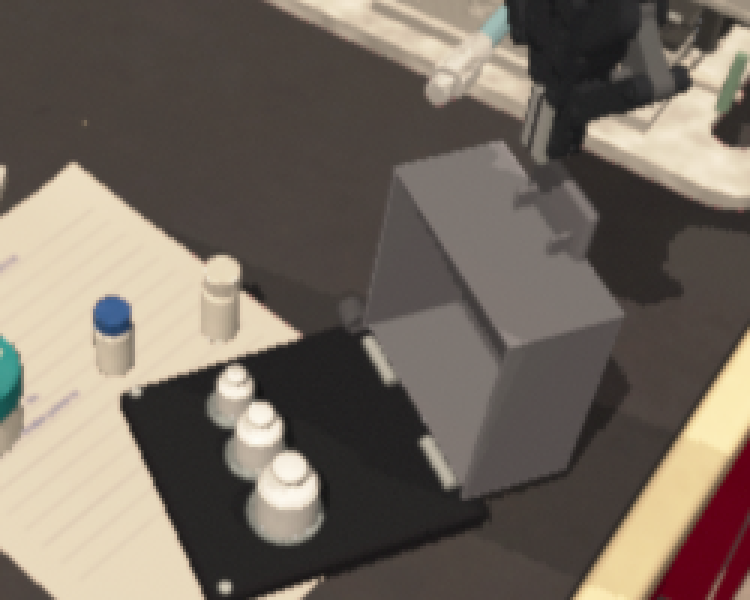

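Run:
```python
from h import *
P=cams.camera_params("scene");K=P["camera_matrix"];V=np.array(P["view"])
def pr(X):
    c=K@(V@np.r_[X,1])[:3];c=c[:2]/c[2];return c.round(1),((c-[270,130])*3).round(0)
s,p,R=now()
for x in(0,.011,-.011):
  for y in(-.0145,.0145): print("tip",x,y,pr(p+F*x+Y*y))
for a in(1.5,1.57,1.62):
  E=W(.152*np.cos(a)-.0565*np.sin(a),0,.024+.152*np.sin(a)+.0565*np.cos(a));print(a,pr(E-.025*Y),pr(E+.025*Y))
for y in(-.06,.06): print("hood",pr(W(.0,y,.146)),pr(W(-.06,y,.146)))
```

```text
tip 0 -0.0145 (array([454. , 199.6]), array([552., 209.]))
tip 0 0.0145 (array([444. , 185.4]), array([522., 166.]))
tip 0.011 -0.0145 (array([446.9, 201.7]), array([531., 215.]))
tip 0.011 0.0145 (array([437. , 187.4]), array([501., 172.]))
tip -0.011 -0.0145 (array([461.1, 197.6]), array([573., 203.]))
tip -0.011 0.0145 (array([451. , 183.4]), array([543., 160.]))
1.5 (array([459. , 199.5]), array([567., 209.])) (array([441.5, 174.9]), array([514., 135.]))
1.57 (array([465.6, 199.3]), array([587., 208.])) (array([447.9, 174.8]), array([534., 134.]))
1.62 (array([470.1, 199.4]), array([600., 208.])) (array([452.3, 175. ]), array([547., 135.]))
hood (array([437. , 243.6]), array([501., 341.])) (array([476.5, 231.4]), array([620., 304.]))
hood (array([398.7, 183.2]), array([386., 160.])) (array([435.5, 173. ]), array([496., 129.]))
```

Run:
```python
from h import *
import cv2
w=cams.capture("wrist")[60:360,160:480,::-1];t=cams.capture("top")[232:342,282:392,::-1];s=cams.capture("scene")[160:270,390:500,::-1]
c=np.zeros((600,800,3),np.uint8);c[:450,:480]=cv2.resize(w,(480,450));c[:300,490:790]=cv2.resize(t,(300,300));c[300:,490:790]=cv2.resize(s,(300,300))
cv2.imwrite("pics/c4.png",cv2.convertScaleAbs(c,alpha=1.6));rep()
```

```text
t 6.9 p [0.4795 0.1848 0.1675] f,y,z -0.0469 0.0009 0.1675 tilt -0.2 F 1.31 [1.19 0.79 0.63] w -0.0 j [ 0.17 -0.04  2.    0.    1.17  0.76]
```

View pics/c4.png

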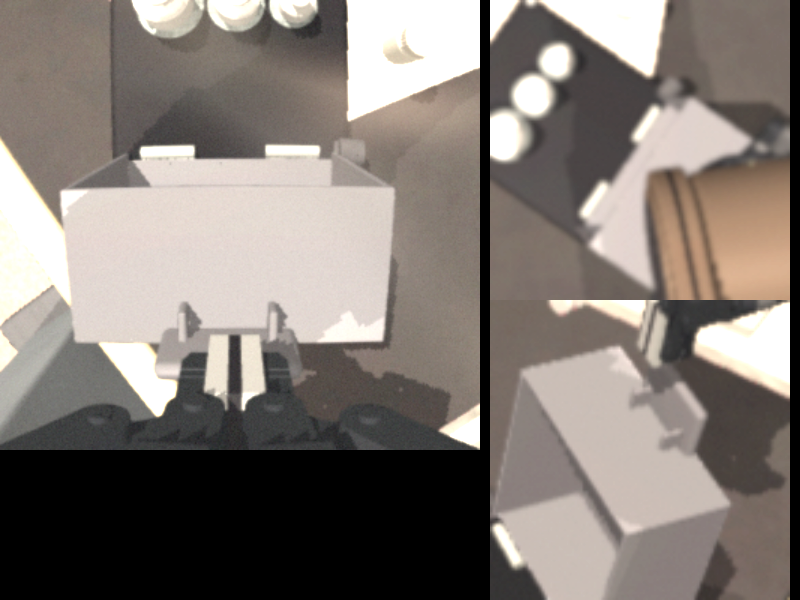

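The wrist view has the fingers at (235,370) covering the lip, so the tip passed just over the lip. I'll back off, go 22 mm lower and push again.

```bash
python3 -m pendant '[[[-1,-0.11,0,0,0,0,0],[-1,-0.11,0,0,0,0,0],[-1,-0.11,0,0.044,0,0,0],[-1,-0.11,0,0.044,0,0,0],[-1,-0.08,0,0.044,0,0,0],[-1,-0.06,0,0.044,0,0,0],[-1,-0.05,0,0.044,0,0,0],[-1,-0.04,0,0.044,0,0,0],[-1,-0.03,0,0.044,0,0,0],[-1,-0.02,0,0.044,0,0,0],[-1,-0.01,0,0.044,0,0,0],[-1,0,0,0.044,0,0,0],[-1,0.01,0,0.044,0,0,0],[-1,0.02,0,0.044,0,0,0],[-1,0.03,0,0.044,0,0,0],[-1,0.03,0,0.044,0,0,0]]]' |grep -E "time|force"
python3 - <<'E'
from h import *
import cv2
rep()
w=cams.capture("wrist")[60:360,160:480,::-1];s=cams.capture("scene")[130:330,270:520,::-1]
c=np.zeros((600,800,3),np.uint8);c[:300,:320]=w;c[:384,320:]=cv2.resize(s,(480,384))
cv2.imwrite("pics/c5.png",cv2.convertScaleAbs(c[:384],alpha=1.6));rep()
E
```

```text
time: 8.5
force: [-0.5, -0.5, -0.4]
grasp_force: 0.0
t 8.5 p [0.4883 0.198  0.1455] f,y,z -0.0311 0.001 0.1455 tilt -0.2 F -0.68 [-0.47 -0.5  -0.43] w -0.0 j [0.19 0.01 1.99 0.   1.13 0.78]
t 8.6 p [0.488  0.1976 0.1455] f,y,z -0.0316 0.0009 0.1455 tilt -0.2 F -0.57 [-0.49 -0.36  0.76] w 0.0 j [0.19 0.01 1.99 0.   1.13 0.78]
```

View pics/c5.png

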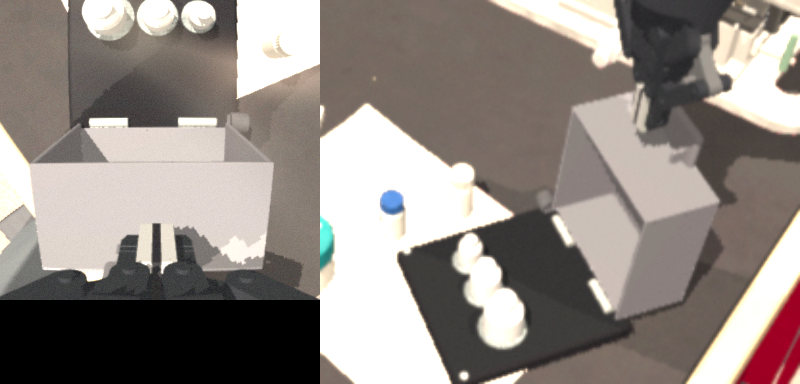

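Run:
```python
from h import *
import cv2
s,p,R=now();rep()
def prw(X):
    P=cams.camera_params("wrist");c=(np.array(P["view"])@np.r_[X,1])[:3];K=P["camera_matrix"];r=np.arctan2(np.hypot(*c[:2]),c[2]);u=c[:2]/np.hypot(*c[:2])*r*K[0,0]+K[:2,2];return u.round(1)
P=cams.camera_params("scene");K=P["camera_matrix"];V=np.array(P["view"])
def pr(X):
    c=K@(V@np.r_[X,1])[:3];return (c[:2]/c[2]).round(1)
for dx,dz in((0,0),(.011,0),(-.011,0),(.011,.02),(0,.03)):
    X=p+F*dx+Z*dz;print(dx,dz,"wrist",prw(X),"scene",pr(X))
for n,X in(("hoodfrontL",W(0,-.06,.146)),("hoodfrontR",W(0,.06,.146)),("lip L root",W(-.06,-.025,.146)),("lipL edge",W(-.06,-.025,.176)),("lipR edge",W(-.06,.025,.176)),("FL",W(.137,-.068,.022))): print(n,"wrist",prw(X),"scene",pr(X))
s=cams.capture("scene")[150:250,380:500,::-1];w=cams.capture("wrist")[200:350,220:420,::-1]
c=np.zeros((500,800,3),np.uint8);c[:333,:400]=cv2.resize(s,(400,333),interpolation=2);c[:300,400:]=cv2.resize(w,(400,300),interpolation=2)
cv2.imwrite("pics/c6.png",cv2.convertScaleAbs(c[:333],alpha=1.6))
```

```text
t 8.6 p [0.488  0.1976 0.1455] f,y,z -0.0316 0.0009 0.1455 tilt -0.2 F -0.57 [-0.49 -0.36  0.76] w 0.0 j [0.19 0.01 1.99 0.   1.13 0.78]
0 0 wrist [315.6 279.4] scene [436.9 205.9]
0.011 0 wrist [315.5 258.1] scene [429.9 208. ]
-0.011 0 wrist [315.7 299.8] scene [443.8 203.9]
0.011 0.02 wrist [315.4 272.4] scene [431.9 198.3]
0 0.03 wrist [315.5 305.6] scene [440.2 191.2]
hoodfrontL wrist [189.5 217.7] scene [437.  243.6]
hoodfrontR wrist [437.8 216.6] scene [398.7 183.2]
lip L root wrist [266.1 330.3] scene [463.8 213.3]
lipL edge wrist [258.1 362.1] scene [468.  198.6]
lipR edge wrist [369.6 361.9] scene [450.2 174.1]
FL wrist [228.8  20.7] scene [341.7 327.1]
```

View pics/c6.png

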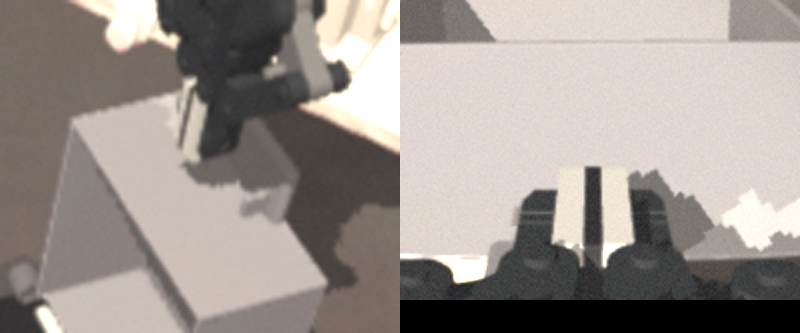

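```bash
python3 - <<'E'
from h import *
P=cams.camera_params("scene");K=P["camera_matrix"];V=np.array(P["view"])
p=np.array([.4465,.1361,.1676])
for dz in(0,.015,.03,.08):
  for dx in(.011,-.011):
    for dy in(-.0145,.0145):
      c=K@(V@np.r_[p+F*dx+Y*dy+Z*dz,1])[:3];print(dz,dx,dy,((c[:2]/c[2]-[270,130])*3).round(0))
E
python3 - <<'E'
import cv2,numpy as np
a=cv2.imread("pics/s2.png")[0:200,560:750];cv2.imwrite("pics/c7.png",cv2.convertScaleAbs(cv2.resize(a,(570,600)),alpha=1.8,beta=20))
E
```

```text
0 0.011 -0.0145 [645. 183.]
0 0.011 0.0145 [613. 141.]
0 -0.011 -0.0145 [686. 171.]
0 -0.011 0.0145 [654. 129.]
0.015 0.011 -0.0145 [652. 160.]
0.015 0.011 0.0145 [620. 118.]
0.015 -0.011 -0.0145 [694. 148.]
0.015 -0.011 0.0145 [661. 107.]
0.03 0.011 -0.0145 [659. 136.]
0.03 0.011 0.0145 [626.  95.]
0.03 -0.011 -0.0145 [702. 124.]
0.03 -0.011 0.0145 [668.  83.]
0.08 0.011 -0.0145 [685.  53.]
0.08 0.011 0.0145 [650.  11.]
0.08 -0.011 -0.0145 [730.  41.]
0.08 -0.011 0.0145 [694.  -1.]
```

View pics/c7.png

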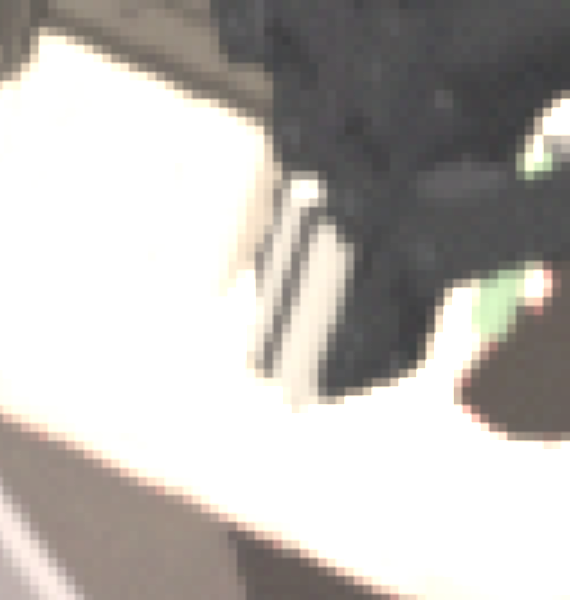

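The tip's front corner is at (660,133) in the earlier crop. That matches a real fingertip about 30 mm short of the reported TCP when the fingers are shut. I'll allow for that offset and push again.

```bash
python3 -m pendant '[[[-1,0,0,-0.03,0,0,0],[-1,-0.16,0,-0.03,0,0,0],[-1,-0.16,0,-0.03,0,0,0],[-1,-0.16,0,0.024,0,0,0],[-1,-0.16,0,0.024,0,0,0],[-1,-0.12,0,0.024,0,0,0],[-1,-0.1,0,0.024,0,0,0],[-1,-0.09,0,0.024,0,0,0],[-1,-0.08,0,0.024,0,0,0],[-1,-0.07,0,0.024,0,0,0],[-1,-0.06,0,0.024,0,0,0],[-1,-0.05,0,0.024,0,0,0],[-1,-0.04,0,0.024,0,0,0],[-1,-0.03,0,0.024,0,0,0],[-1,-0.02,0,0.024,0,0,0],[-1,-0.01,0,0.024,0,0,0],[-1,0,0,0.024,0,0,0],[-1,0.01,0,0.024,0,0,0],[-1,0.02,0,0.024,0,0,0],[-1,0.03,0,0.024,0,0,0]]]' |grep -E "time|force"
python3 - <<'E'
from h import *
import cv2
rep()
w=cams.capture("wrist")[60:360,160:480,::-1];s=cams.capture("scene")[130:330,270:520,::-1]
c=np.zeros((600,800,3),np.uint8);c[:300,:320]=w;c[:384,320:]=cv2.resize(s,(480,384))
cv2.imwrite("pics/c8.png",cv2.convertScaleAbs(c[:384],alpha=1.6));rep()
a=cv2.imread("pics/s2.png")[::3,::3];d=np.abs(a.astype(int)-s).sum(2)[60:,:]>60
ys,xs=np.nonzero(d[:,50:215]);print("changed px",d.sum(),xs.min()+50,xs.max()+50,ys.min()+60,ys.max()+60)
E
```

```text
time: 10.7
force: [-0.9, -1.6, 2.7]
grasp_force: 1.6
t 10.7 p [0.4967 0.2105 0.1337] f,y,z -0.016 0.0011 0.1337 tilt -0.2 F -1.8 [-0.9  -1.56  2.67] w 0.0 j [0.21 0.06 1.97 0.   1.11 0.8 ]
t 10.8 p [0.4968 0.2108 0.1334] f,y,z -0.0157 0.0009 0.1334 tilt -0.3 F 0.08 [-0.52  0.44 -0.37] w 0.0 j [0.21 0.06 1.97 0.   1.11 0.8 ]
changed px 6487 74 214 60 199
```

```bash
cat >> h.py <<'E'
def pw(X,V,K):
    c=(V@np.r_[X,1])[:3];r=np.arctan2(np.hypot(*c[:2]),c[2]);return c[:2]/np.hypot(*c[:2])*r*K[0,0]+K[:2,2]
def ps(X,V,K):
    c=K@(V@np.r_[X,1])[:3];return c[:2]/c[2]
A=np.arange(.3,1.68,.04)
def prof(img,V,K,fn,s,h,ys):
    import cv2
    g=cv2.GaussianBlur(img,(3,3),0).astype(float).mean(2);o=[]
    for a in A:
        v=[]
        for y in ys:
            u=fn(W(s*np.cos(a)-h*np.sin(a),y,.024+s*np.sin(a)+h*np.cos(a)),V,K).round().astype(int)
            if 0<=u[0]<640 and 0<=u[1]<480:v.append(g[u[1],u[0]])
        o.append(int(np.mean(v)) if v else -1)
    return o
E
python3 - <<'E'
from h import *
import cv2
print(*[f"{a:.2f}" for a in A])
print("w1",*prof(cv2.imread("pics/w1.png"),np.load("wp.npy"),np.load("wk.npy"),pw,.122,0,[-.05,-.045,-.04]))
P=cams.camera_params("wrist");img=cams.capture("wrist");cv2.imwrite("pics/w2.png",img[:,:,::-1])
print("w now",*prof(img,np.array(P["view"]),P["camera_matrix"],pw,.122,0,[-.05,-.045,-.04]))
S_=cams.camera_params("scene");V,K=np.array(S_["view"]),S_["camera_matrix"]
print("s0",*prof(cv2.imread("pics/scene0.png"),V,K,ps,.122,0,[-.03,0,.03]))
img=cams.capture("scene");cv2.imwrite("pics/sc2.png",img[:,:,::-1])
print("s now",*prof(img,V,K,ps,.122,0,[-.03,0,.03]));rep()
E
```

```text
0.30 0.34 0.38 0.42 0.46 0.50 0.54 0.58 0.62 0.66 0.70 0.74 0.78 0.82 0.86 0.90 0.94 0.98 1.02 1.06 1.10 1.14 1.18 1.22 1.26 1.30 1.34 1.38 1.42 1.46 1.50 1.54 1.58 1.62 1.66
w1 80 79 80 79 79 80 80 79 78 87 129 138 155 161 137 128 105 74 68 64 62 59 56 54 53 51 48 42 39 72 85 75 79 126 126
w now 72 72 72 71 70 69 68 65 85 108 116 115 78 70 64 70 70 71 71 67 65 64 157 158 160 161 163 158 154 151 151 152 153 153 166
s0 39 91 151 167 175 212 220 204 207 145 83 92 133 114 94 89 51 51 51 51 53 92 78 81 81 85 79 79 79 80 78 71 109 133 133
s now 41 95 157 176 185 218 224 208 206 145 81 92 137 118 97 94 55 54 57 57 59 101 132 132 133 131 128 128 128 128 128 127 126 107 106
t 10.9 p [0.4962 0.2103 0.133 ] f,y,z -0.0164 0.0007 0.133 tilt -0.2 F 0.08 [-0.01  0.1   0.5 ] w 0.0 j [0.21 0.06 1.97 0.   1.11 0.8 ]
```

Both cameras put the cover at about 1.60 before and about 1.16 now, which agrees with the fingertip model. I'll push on past the balance.

```bash
cat >> h.py <<'E'
def tg(f,y,z,th,p,R):
    q=np.radians(th);return go(W(f-.03*np.sin(q),y,z-.03*np.cos(q)),Rt(th),p,R)
def angle():
    P=cams.camera_params("wrist");im=cams.capture("wrist");S_=cams.camera_params("scene");im2=cams.capture("scene")
    print(*[f"{a:.2f}" for a in A]);print("w",*prof(im,np.array(P["view"]),P["camera_matrix"],pw,.122,0,[-.05,-.045,-.04]))
    print("s",*prof(im2,np.array(S_["view"]),S_["camera_matrix"],ps,.122,0,[-.03,0,.03]))
E
python3 -m pendant '[[[-1,0.01,0,0,0,0,0],[-1,0.02,0,0,0,0,0],[-1,0.03,0,0,0,0,0],[-1,0.04,0,0,0,0,0],[-1,0.05,0,0,0,0,0],[-1,0.06,0,0,0,0,0],[-1,0.07,0,0,0,0,0],[-1,0.072,0,0,0,0,0]]]' |grep -E "time|force"
python3 - <<'E'
from h import *
rep();angle();rep();s,p,R=now()
for w in[(.012,-.004,.205,0),(.10,-.004,.215,40),(.14,-.004,.20,40),(.081,-.004,.1438,40)]: print(w,tg(*w,p,R))
E
```

```text
time: 11.7
force: [-0.2, 0.9, -0.4]
grasp_force: 0.0
t 11.7 p [0.5172 0.2406 0.134 ] f,y,z 0.0204 0.0014 0.134 tilt -0.3 F 0.65 [-0.19  0.91 -0.38] w 0.0 j [0.26 0.12 1.9  0.   1.11 0.85]
0.30 0.34 0.38 0.42 0.46 0.50 0.54 0.58 0.62 0.66 0.70 0.74 0.78 0.82 0.86 0.90 0.94 0.98 1.02 1.06 1.10 1.14 1.18 1.22 1.26 1.30 1.34 1.38 1.42 1.46 1.50 1.54 1.58 1.62 1.66
w 71 71 71 70 70 70 68 64 77 99 70 65 62 60 63 69 146 147 147 148 149 149 145 141 138 138 138 137 78 78 105 119 146 38 37
s 38 91 158 178 186 216 221 205 200 138 80 92 138 120 99 113 131 131 131 131 128 128 127 127 127 117 107 93 78 76 88 65 41 41 40
t 11.8 p [0.5169 0.2403 0.134 ] f,y,z 0.02 0.0013 0.134 tilt -0.2 F -0.83 [-0.41 -0.72  0.23] w -0.0 j [0.26 0.12 1.9  0.   1.11 0.85]
(0.012, -0.004, 0.205, 0) [-0.016, -0.011, -0.082, 0.0, -0.003, -0.002]
(0.1, -0.004, 0.215, 40) [0.122, -0.011, -0.116, -0.0, -0.447, -0.002]
(0.14, -0.004, 0.2, 40) [0.202, -0.011, -0.085, -0.0, -0.447, -0.002]
(0.081, -0.004, 0.1438, 40) [0.083, -0.011, 0.027, -0.0, -0.447, -0.002]
```

```bash
python3 -m pendant '[[[-1,-0.016,-0.01,-0.082,0,0,0],[-1,0.122,-0.011,-0.116,0,-0.447,0],[-1,0.122,-0.011,-0.116,0,-0.447,0],[-1,0.122,-0.011,-0.116,0,-0.447,0],[-1,0.202,-0.011,-0.085,0,-0.447,0],[-1,0.202,-0.011,-0.085,0,-0.447,0],[-1,0.202,-0.011,-0.085,0,-0.447,0],[-1,0.083,-0.011,0.027,0,-0.447,0],[-1,0.083,-0.011,0.027,0,-0.447,0],[-1,0.083,-0.011,0.027,0,-0.447,0]]]' |grep -E "time|force"
python3 - <<'E'
from h import *
rep();angle();rep();s,p,R=now();d=R.as_matrix()[:,2];t=p-.03*d-H;print("tip f,y,z",t@F,t@Y,t[2]+.024)
E
```

```text
time: 12.8
force: [-0.9, -0.2, -0.5]
grasp_force: 0.0
t 12.8 p [0.5318 0.2743 0.1186] f,y,z 0.0565 -0.0051 0.1186 tilt 40.3 F -0.7 [-0.93 -0.22 -0.5 ] w 0.0 j [ 0.46  0.6   1.43 -0.33  1.73  1.1 ]
0.30 0.34 0.38 0.42 0.46 0.50 0.54 0.58 0.62 0.66 0.70 0.74 0.78 0.82 0.86 0.90 0.94 0.98 1.02 1.06 1.10 1.14 1.18 1.22 1.26 1.30 1.34 1.38 1.42 1.46 1.50 1.54 1.58 1.62 1.66
w 97 97 109 114 114 55 51 58 60 59 67 75 121 68 69 165 164 163 162 161 159 159 157 153 72 68 30 31 30 31 31 31 31 31 31
s 36 94 147 166 152 139 145 151 149 107 46 59 88 89 81 69 80 90 89 84 77 79 91 91 97 95 83 81 84 81 80 77 60 60 62
t 12.9 p [0.5354 0.2769 0.1227] f,y,z 0.0608 -0.0035 0.1227 tilt 39.8 F 0.09 [ 0.3  -0.08 -0.46] w -0.0 j [ 0.46  0.6   1.42 -0.33  1.73  1.1 ]
tip f,y,z 0.07998939633801952 -0.003469780177791671 0.1457384285254774
```

```bash
python3 -m pendant '[[[-1,0,0,0,0,0,0],[-1,0,0,0,0,0,0],[-1,0,0,0,0,0,0],[-1,0,0,0,0,0,0],[-1,0,0,0,0,0,0],[-1,0,0,0,0,0,0],[-1,0,0,0,0,0,0],[-1,0,0,0,0,0,0],[-1,0,0,0,0,0,0],[-1,0,0,0,0,0,0],[-1,0,0,0,0,0,0],[-1,0,0,0,0,0,0]]]' |grep -E "time|force"
python3 - <<'E'
from h import *
angle();rep()
E
```

```text
time: 14.1
force: [0.2, -0.1, 1.1]
grasp_force: 0.0
0.30 0.34 0.38 0.42 0.46 0.50 0.54 0.58 0.62 0.66 0.70 0.74 0.78 0.82 0.86 0.90 0.94 0.98 1.02 1.06 1.10 1.14 1.18 1.22 1.26 1.30 1.34 1.38 1.42 1.46 1.50 1.54 1.58 1.62 1.66
w 97 96 107 111 114 56 51 58 59 59 69 68 158 160 160 161 161 161 161 161 161 162 162 160 75 74 32 31 31 32 32 30 30 31 31
s 36 92 145 159 121 135 156 152 147 96 40 64 59 57 60 77 89 92 86 84 89 95 97 89 83 85 87 84 82 82 82 73 61 63 63
t 14.2 p [0.535  0.2774 0.1204] f,y,z 0.0609 -0.0042 0.1204 tilt 40.1 F -0.49 [-0.68 -0.13  1.02] w 0.0 j [ 0.46  0.61  1.42 -0.33  1.73  1.1 ]
```

```bash
python3 -m pendant '[[[-1,0,0,0,0,0,0],[-1,0,0,0,0,0,0],[-1,0,0,0,0,0,0],[-1,0,0,0,0,0,0],[-1,0,0,0,0,0,0],[-1,0,0,0,0,0,0],[-1,0,0,0,0,0,0],[-1,0,0,0,0,0,0]]]' |grep -E "time|force"
python3 - <<'E'
from h import *
angle();rep()
s,p,R=now()
fs=[]
E
```

```text
time: 15.0
force: [1.5, 0.9, -0.9]
grasp_force: 0.3
0.30 0.34 0.38 0.42 0.46 0.50 0.54 0.58 0.62 0.66 0.70 0.74 0.78 0.82 0.86 0.90 0.94 0.98 1.02 1.06 1.10 1.14 1.18 1.22 1.26 1.30 1.34 1.38 1.42 1.46 1.50 1.54 1.58 1.62 1.66
w 97 95 108 110 115 55 51 57 59 59 83 154 154 156 157 157 158 159 161 163 162 162 159 159 75 59 31 31 31 31 31 31 31 31 32
s 36 93 145 159 122 135 157 152 147 97 70 64 59 57 61 76 88 90 93 90 90 98 89 86 85 87 85 83 83 83 82 69 61 62 63
t 15.1 p [0.535  0.2775 0.1204] f,y,z 0.061 -0.0042 0.1204 tilt 40.1 F 0.65 [ 1.22 -0.03 -0.48] w 0.0 j [ 0.46  0.61  1.42 -0.33  1.73  1.1 ]
```

```bash
cat >> h.py <<'E'
def tip(a):
    f,z=.152*np.cos(a)-.053*np.sin(a),.024+.152*np.sin(a)+.053*np.cos(a);return np.array([f,z])
def rows(a0,al,th=40):
    q=np.radians(th);out=[]
    for a in al:
        d=tip(a)-tip(a0);out.append("[-1,%.4g,0,%.4g,0,0,0]"%((d[0]*np.cos(q)-d[1]*np.sin(q))/.5,(-d[0]*np.sin(q)-d[1]*np.cos(q))/.5))
    print(",".join(out))
E
python3 -c "
from h import *
rows(.7,.7-.015*np.arange(1,21));rows(.4,.4-.015*np.arange(1,21));rows(.1,.1-.012*np.arange(1,13))"
```

```text
[-1,0.004771,0,-0.0007471,0,0,0],[-1,0.009553,0,-0.001423,0,0,0],[-1,0.01434,0,-0.002026,0,0,0],[-1,0.01914,0,-0.002558,0,0,0],[-1,0.02395,0,-0.003018,0,0,0],[-1,0.02876,0,-0.003405,0,0,0],[-1,0.03358,0,-0.003721,0,0,0],[-1,0.03841,0,-0.003964,0,0,0],[-1,0.04323,0,-0.004134,0,0,0],[-1,0.04806,0,-0.004232,0,0,0],[-1,0.05289,0,-0.004258,0,0,0],[-1,0.05772,0,-0.004212,0,0,0],[-1,0.06255,0,-0.004093,0,0,0],[-1,0.06737,0,-0.003901,0,0,0],[-1,0.07219,0,-0.003637,0,0,0],[-1,0.07701,0,-0.003301,0,0,0],[-1,0.08182,0,-0.002893,0,0,0],[-1,0.08663,0,-0.002412,0,0,0],[-1,0.09143,0,-0.00186,0,0,0],[-1,0.09622,0,-0.001235,0,0,0]
[-1,0.004779,0,0.0006962,0,0,0],[-1,0.009547,0,0.001464,0,0,0],[-1,0.0143,0,0.002303,0,0,0],[-1,0.01904,0,0.003214,0,0,0],[-1,0.02377,0,0.004195,0,0,0],[-1,0.02849,0,0.005247,0,0,0],[-1,0.03318,0,0.00637,0,0,0],[-1,0.03786,0,0.007563,0,0,0],[-1,0.04252,0,0.008827,0,0,0],[-1,0.04717,0,0.01016,0,0,0],[-1,0.05179,0,0.01156,0,0,0],[-1,0.05639,0,0.01303,0,0,0],[-1,0.06096,0,0.01457,0,0,0],[-1,0.06552,0,0.01618,0,0,0],[-1,0.07004,0,0.01786,0,0,0],[-1,0.07455,0,0.01961,0,0,0],[-1,0.07902,0,0.02142,0,0,0],[-1,0.08347,0,0.0233,0,0,0],[-1,0.08789,0,0.02524,0,0,0],[-1,0.09228,0,0.02725,0,0,0]
[-1,0.00349,0,0.001657,0,0,0],[-1,0.00696,0,0.003355,0,0,0],[-1,0.01041,0,0.005095,0,0,0],[-1,0.01384,0,0.006876,0,0,0],[-1,0.01724,0,0.008698,0,0,0],[-1,0.02063,0,0.01056,0,0,0],[-1,0.02399,0,0.01246,0,0,0],[-1,0.02733,0,0.01441,0,0,0],[-1,0.03065,0,0.01639,0,0,0],[-1,0.03394,0,0.01841,0,0,0],[-1,0.0372,0,0.02048,0,0,0],[-1,0.04045,0,0.02258,0,0,0]
```

```bash
python3 -m pendant '[[[-1,0.005,0,-0.001,0,0,0],[-1,0.01,0,-0.001,0,0,0],[-1,0.014,0,-0.002,0,0,0],[-1,0.019,0,-0.003,0,0,0],[-1,0.024,0,-0.003,0,0,0],[-1,0.029,0,-0.003,0,0,0],[-1,0.034,0,-0.004,0,0,0],[-1,0.038,0,-0.004,0,0,0],[-1,0.043,0,-0.004,0,0,0],[-1,0.048,0,-0.004,0,0,0],[-1,0.053,0,-0.004,0,0,0],[-1,0.058,0,-0.004,0,0,0],[-1,0.063,0,-0.004,0,0,0],[-1,0.067,0,-0.004,0,0,0],[-1,0.072,0,-0.004,0,0,0],[-1,0.077,0,-0.003,0,0,0],[-1,0.082,0,-0.003,0,0,0],[-1,0.087,0,-0.002,0,0,0],[-1,0.091,0,-0.002,0,0,0],[-1,0.096,0,-0.001,0,0,0]]]' |grep -E "time|force"
python3 - <<'E'
from h import *
angle();rep()
s,p,R=now();d=R.as_matrix()[:,2];t=p-.03*d-H;print("tip",t@F,t@Y,t[2]+.024,"plan",tip(.4)-[.0096-.0084,.0186])
E
```

```text
time: 17.1
force: [0.8, 0.1, 0.0]
grasp_force: 0.3
0.30 0.34 0.38 0.42 0.46 0.50 0.54 0.58 0.62 0.66 0.70 0.74 0.78 0.82 0.86 0.90 0.94 0.98 1.02 1.06 1.10 1.14 1.18 1.22 1.26 1.30 1.34 1.38 1.42 1.46 1.50 1.54 1.58 1.62 1.66
w 71 77 82 132 134 134 134 134 135 135 136 136 136 38 32 31 32 32 32 32 31 31 31 31 31 30 29 30 29 30 30 29 28 27 27
s 25 40 66 75 94 84 85 85 86 88 92 89 93 92 97 89 84 84 84 90 91 91 86 85 85 85 85 85 85 75 65 65 64 64 64
t 17.2 p [0.5557 0.3084 0.0895] f,y,z 0.0983 -0.0041 0.0895 tilt 40.0 F 2.18 [ 1.07  1.9  -0.41] w -0.0 j [ 0.48  0.71  1.32 -0.32  1.73  1.12]
tip 0.11757634103320987 -0.0039891557878289 0.11244063346551081 plan [0.1181621  0.11340782]
```

```bash
python3 -m pendant '[[[-1,0.005,0,0.001,0,0,0],[-1,0.01,0,0.001,0,0,0],[-1,0.014,0,0.002,0,0,0],[-1,0.019,0,0.003,0,0,0],[-1,0.024,0,0.004,0,0,0],[-1,0.024,0,0.004,0,0,0],[-1,0.024,0,0.004,0,0,0],[-1,0.024,0,0.004,0,0,0],[-1,0.024,0,0.004,0,0,0],[-1,0.028,0,0.005,0,0,0],[-1,0.033,0,0.006,0,0,0],[-1,0.038,0,0.008,0,0,0],[-1,0.043,0,0.009,0,0,0],[-1,0.047,0,0.01,0,0,0],[-1,0.052,0,0.012,0,0,0],[-1,0.056,0,0.013,0,0,0],[-1,0.061,0,0.015,0,0,0],[-1,0.066,0,0.016,0,0,0],[-1,0.07,0,0.018,0,0,0],[-1,0.075,0,0.02,0,0,0]]]' |grep -E "time|force"
python3 - <<'E'
from h import *
import h
h.A=np.arange(-.04,.6,.02)
angle();rep()
rows(.16,.16-.013*np.arange(1,19))
E
```

```text
time: 19.2
force: [0.7, 1.4, -0.4]
grasp_force: 0.5
-0.04 -0.02 0.00 0.02 0.04 0.06 0.08 0.10 0.12 0.14 0.16 0.18 0.20 0.22 0.24 0.26 0.28 0.30 0.32 0.34 0.36 0.38 0.40 0.42 0.44 0.46 0.48 0.50 0.52 0.54 0.56 0.58
w 37 37 37 37 33 23 33 49 76 77 82 114 113 113 114 113 114 113 114 113 113 113 113 113 112 113 80 29 30 29 28 30
s 40 39 39 46 47 52 58 64 75 78 80 80 80 80 80 80 80 81 81 82 82 84 87 88 89 89 94 96 98 95 95 95
t 19.3 p [0.5681 0.3269 0.0576] f,y,z 0.1206 -0.004 0.0576 tilt 40.0 F 1.6 [-0.18  2.04 -0.22] w 0.0 j [ 0.49  0.79  1.26 -0.31  1.72  1.14]
[-1,0.003881,0,0.001567,0,0,0],[-1,0.007741,0,0.003184,0,0,0],[-1,0.01158,0,0.004851,0,0,0],[-1,0.0154,0,0.006567,0,0,0],[-1,0.01919,0,0.008334,0,0,0],[-1,0.02296,0,0.01015,0,0,0],[-1,0.02671,0,0.01201,0,0,0],[-1,0.03043,0,0.01393,0,0,0],[-1,0.03413,0,0.01589,0,0,0],[-1,0.0378,0,0.0179,0,0,0],[-1,0.04145,0,0.01995,0,0,0],[-1,0.04507,0,0.02206,0,0,0],[-1,0.04866,0,0.02421,0,0,0],[-1,0.05222,0,0.0264,0,0,0],[-1,0.05575,0,0.02865,0,0,0],[-1,0.05926,0,0.03094,0,0,0],[-1,0.06273,0,0.03327,0,0,0],[-1,0.06617,0,0.03565,0,0,0]
```

```bash
python3 -m pendant '[[[-1,0.004,0,0.002,0,0,0],[-1,0.008,0,0.003,0,0,0],[-1,0.012,0,0.005,0,0,0],[-1,0.015,0,0.007,0,0,0],[-1,0.019,0,0.008,0,0,0],[-1,0.023,0,0.01,0,0,0],[-1,0.027,0,0.012,0,0,0],[-1,0.03,0,0.014,0,0,0],[-1,0.034,0,0.016,0,0,0],[-1,0.038,0,0.018,0,0,0],[-1,0.041,0,0.02,0,0,0],[-1,0.045,0,0.022,0,0,0],[-1,0.049,0,0.024,0,0,0],[-1,0.052,0,0.026,0,0,0],[-1,0.056,0,0.029,0,0,0],[-1,0.059,0,0.031,0,0,0],[-1,0.063,0,0.033,0,0,0],[-1,0.066,0,0.036,0,0,0]]]' |grep -E "time|force"
python3 - <<'E'
from h import *
import h
h.A=np.arange(-.08,.4,.02)
angle();rep();s,p,R=now();print(tg(.26,-.01,.10,40,p,R),tg(.26,-.01,.30,40,p,R))
E
```

```text
time: 21.1
force: [-0.7, 0.4, -0.4]
grasp_force: 0.0
-0.08 -0.06 -0.04 -0.02 0.00 0.02 0.04 0.06 0.08 0.10 0.12 0.14 0.16 0.18 0.20 0.22 0.24 0.26 0.28 0.30 0.32 0.34 0.36 0.38
w 31 32 32 25 88 90 90 89 90 89 89 89 88 42 24 25 24 25 26 24 25 26 26 26
s 74 75 75 76 76 76 76 76 77 78 78 78 78 80 83 86 89 97 101 99 99 98 94 86
t 21.2 p [0.5754 0.3379 0.0226] f,y,z 0.1337 -0.004 0.0226 tilt 40.1 F 0.56 [ 0.17  0.56 -0.4 ] w 0.0 j [ 0.5   0.86  1.22 -0.3   1.7   1.15]
[0.094, -0.013, -0.221, -0.002, 0.001, -0.002] [-0.164, -0.013, -0.527, -0.002, 0.001, -0.002]
```

```bash
python3 -m pendant '[[[-1,0.02,-0.002,-0.045,0,0,0],[-1,0.04,-0.005,-0.09,0,0,0],[-1,0.065,-0.01,-0.15,0,0,0],[-1,0.094,-0.013,-0.22,0,0,0],[-1,0.05,-0.013,-0.27,0,0,0],[-1,-0.164,-0.013,-0.5,0,0,0],[-1,-0.164,-0.013,-0.5,0,0,0],[-1,-0.164,-0.013,-0.5,0,0,0],[-1,-0.164,-0.013,-0.5,0,0,0],[-1,-0.164,-0.013,-0.5,0,0,0],[-1,-0.164,-0.013,-0.5,0,0,0],[-1,-0.164,-0.013,-0.5,0,0,0]]]' |grep -E "time|force"
python3 - <<'E'
from h import *
import h,cv2
h.A=np.arange(-.08,.4,.02)
rep();angle()
a=cv2.imread("pics/scene0.png").astype(int);b=cams.capture("scene")[:,:,::-1].astype(int)
# jar/vial colour centroids before and after
for n,(x0,x1,y0,y1) in {"jar":(235,285,230,290),"v1":(297,318,225,258),"v3":(334,354,212,246)}.items():
    o=[]
    for im in(a,b):
        q=im[y0:y1,x0:x1];g=(q[:,:,0]-q[:,:,2]>25) if n!="v3" else q.min(2)>130
        ys,xs=np.nonzero(g);o.append((len(xs),round(xs.mean()+x0,1),round(ys.mean()+y0,1)))
    print(n,o)
E
```

```text
time: 22.4
force: [-0.4, 0.2, -0.4]
grasp_force: 0.0
t 22.4 p [0.6242 0.4228 0.2633] f,y,z 0.2315 -0.0104 0.2633 tilt 40.4 F -0.04 [-0.35  0.18 -0.37] w -0.0 j [ 0.56  0.9   0.71 -0.32  2.17  1.05]
-0.08 -0.06 -0.04 -0.02 0.00 0.02 0.04 0.06 0.08 0.10 0.12 0.14 0.16 0.18 0.20 0.22 0.24 0.26 0.28 0.30 0.32 0.34 0.36 0.38
w 64 62 69 89 99 100 99 99 98 98 98 97 97 97 96 96 96 96 96 96 96 96 96 112
s 97 98 99 101 101 103 103 104 108 115 121 124 124 125 126 127 130 140 146 136 129 125 125 125
jar [(638, np.float64(260.1), np.float64(257.3)), (594, np.float64(260.3), np.float64(258.1))]
v1 [(127, np.float64(306.9), np.float64(234.8)), (118, np.float64(307.0), np.float64(235.1))]
v3 [(522, np.float64(342.5), np.float64(231.2)), (137, np.float64(340.0), np.float64(221.3))]
```

```bash
python3 -m pendant '[[[-1,0,0,0,0,0,0],[-1,0,0,0,0,0,0],[-1,0,0,0,0,0,0],[-1,0,0,0,0,0,0]]]' >/dev/null; python3 -c "
from cell import ticket;print(ticket.finish_job())"
```

```text
the job is handed in; nothing more can be done
None
```

I pushed the cover past its balance, caught it on the finger at about 0.7 rad, let it down at about 0.15 rad/s until the wrist camera showed it shut, took the hand clear and handed the job in. The hand-in gave no verdict. In the last picture the jar and vial_1 had not moved; the check on vial_3 was unclear and I did not check the weights.

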